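# Open the gate of a ware crate and hold it wide

## Robot

A 6-joint arm with a two-finger parallel gripper is mounted at the origin on the work surface. World frame = base frame: x ahead of the robot, y to its left, z up, the work surface at z = 0. Lengths are in m, angles in rad, forces in N, time in s.
With the tool pointing down it reaches from about 0.35 to 0.925 m from the base axis. Payload 6.4 kg.
Tool frame: the origin (TCP) lies between the finger pads; the fingertips stand 11 mm ahead of it and the grasp point (between the pads) lies 8 mm behind it; z points along the fingers, y is the line along which they close (so a half turn about z gives the same grasp; the last joint's range is limited). The gripper opens to 85 mm and grips with 20 to 120 N. Pads are 22 mm wide; open, the fingers measure 114 mm over their backs; the gripper's body (76 mm by 85 mm) begins 54 mm behind the grasp point. The pads swing forward as they close: fully open they stand 13 mm farther back than shut.
Start: joints at [-1.476, 0.245, 1.558, -0, 1.339, -0.174], TCP at [0.173, -0.627, 0.242] pointing down, gripper open.
Joint ranges: [-3.13, 3.13], [-1.02, 2.26], [0.13, 2.54], [-0.95, 4.09], [0.21, 2.88], [-2.74, 2.74]. Speed limits (rad/s): [2.57, 2.57, 3.14, 3.14, 3.14, 3.14].

## Interface

Orientations are given as a unit quaternion [x, y, z, w].
In Python, from rig import env gives the robot as it stands.
- The arm moves only by the tool send_rows, never from a script. Its argument "rows" is a list of rows, each a list of 2 entries, a list of its own where there are three numbers: the shift along the tool's x, y, z each as a share of 250 mm, from -1 to 1, then the turn, a rotation vector about the tool's x, y, z each as a share of 60 degrees, from -1 to 1. In form: [[[x, y, z], [ax, ay, az]], ...]. A call has 1 to 12 rows; each row is the pose to reach, as a shift and turn from the pose commanded when the call began, along the tool's axes at that moment; what a row does not reach only later rows make up. A row lasts 1/10 s, in which the tool goes at most 50 mm and 8.59 degrees, less where a joint would pass 70% of its speed; a pose out of reach is approached as far as the arm can. A call with a number of a shift or a turn outside -1 to 1 is refused whole. A call with a gripper value outside its range is refused whole. "hand" is the finger opening in mm, from 0 to 85.4, set as the call begins (left out, the last holds). The fingers move at their own pace and stop on an object; "newtons" is the grip in N (left out, the last holds). Time passes only in rows, so rows that repeat a pose let the fingers close. It gives the time, the measured TCP pose, the force, the opening and the grip force at its end, in the units of the state.
- env.sense(): the state, without advancing time (a new reading comes with each control period).
- env.grab_frame(name): name is "side" or "top" or "wrist"; returns a dict with "image" (384x512x3 uint8, red, green, blue), "z_map" (384x512 float32, m along the optical axis (not along the pixel's ray), 0 where there is no reading), "vfov" (degrees; the focal length in pixels is half the picture's height over the tangent of half this angle, whatever the lens; pixels are square), "cx", "cy" (the principal point, pixels), "extrinsics" (4x4, takes a point from world to camera coordinates); the wrist camera has in their place "hand_eye" (4x4, takes a point from camera to tool coordinates, whose origin is the TCP and whose axes are the flange's). Camera axes: x right, y down, z forward; pixel columns grow to the right and rows downward; lengths in m; the calibration is good to about 2 mm. A picture is of the moment at which its call begins: read the wrist's pose just before it.
- env.job_done(): hands the job in; it is judged then, once.
The state is a dict: "time_s": time; "q": joint angles; "qd": joint speeds; "effort": joint torques, N m; "eef_pos": TCP position; "tool_rot": TCP orientation; "ft_force": force on the tool from outside, world axes, zero at the start; "torque": the same for the moment, N m; "gripper_width": finger opening in m; "gripper_force": force on a finger pad.
Only numpy, scipy, OpenCV 4.12 (cv2) and the standard library are available. Lean on these libraries where they do the work, as an engineer would, in place of code of your own. Each camera call takes 0.05 s, during which the arm holds its last target. There are 200 camera calls.

## Task

Open the vase crate's gate for unloading: first squeeze the ears of the catch with the broad flat ears right in, then those of the catch with the round pin ears, leaving both released. Then take the gate by its upright post, swing it out past its detent until it is wide open, close to its stop, and finish while still holding it there with the fingers, as it springs back if let go; leave the vases, bowl and tools where they stand.

Things in the scene. Friction and masses are not known exactly. Their poses are not given: they have to be found in the camera images.
- crate: Fixed slatted wooden ware crate, open on top, vases in it: 250 wide (y), 250 deep (x), 150 high. Origin on the table under the middle of the shut gate; x points into the crate, y to the gate's hinge end, z up. The shut gate stands in the plane x = 0, facing the robot. A header board (top at z = 150, x 12 to 87) behind the gate carries two catches, in either order.
- gate_hinge (a point): On the gate's upright hinge axis, 150 above the table, at crate (0, 110, 150). Axes as the crate's. The gate is 216 long, 16 thick, its lower edge 22 and its top edge 150 above the table.
- gate_angle (a joint): Gate angle, rad: 0 shut, 1.45 stop. Opens out to crate -x, clockwise from above. Locked while a catch is shut. A spring pulls it shut (1.5 N at the post when shut, 4 N at the stop), and between 0.3 and 0.6 a detent adds up to about 4 N, which has snapped past by 0.9; let go wide open, it swings back to the detent at about 0.76 or further.
- gate: The gate. Origin on its hinge axis at table height; shut, its axes are the crate's. Its handle is a plain upright round steel post, diameter 22, 75 tall, on its top edge near the free end, 205 from the hinge axis at the gate's own -y; it may turn between the fingers. Four flat lugs, 30 tall, stand along the top edge, the nearest face 17 from the post's axis.
- post_grip (a point): On the post's axis, 55 above the gate's top edge (205 above the table): a good height to grip. At crate (0, -95, 205) when the gate is shut.
- catch_flat: Steel catch with two ears: broad flat plates, 30 (along x) by 10, 40 tall. Fixed base 50 by 66 by 12 on the header board; origin under its middle (150 above the table), axes as the crate's. Ears at y = +-21, 52 over their outer faces, 14 to 54 above the origin. The catches stand at crate (44, 50) and (44, -40), which is which varies. Two noses reach forward over the gate, in front of its lugs.
- catch_flat_mid (a point): Midway between the ears of catch_flat, 39 above its origin (189 above the table): the height to squeeze at. Axes as the crate's; the ears are squeezed together along y.
- flat_ear (a joint): How far each ear of catch_flat is squeezed in, m: 0 shut, 0.012 at its stop (28 mm left over the outer faces). The two ears are geared together, take about 4 N, and stay where they are left; the gate's lugs are clear from 0.008.
- catch_round: Steel catch with two ears: slim upright pins, diameter 10, 40 tall. Fixed base 50 by 66 by 12 on the header board; origin under its middle (150 above the table), axes as the crate's. Ears at y = +-21, 52 over their outer faces, 14 to 54 above the origin. The catches stand at crate (44, 50) and (44, -40), which is which varies. Two noses reach forward over the gate, in front of its lugs.
- catch_round_mid (a point): Midway between the ears of catch_round, 39 above its origin (189 above the table): the height to squeeze at. Axes as the crate's; the ears are squeezed together along y.
- round_ear (a joint): How far each ear of catch_round is squeezed in, m: 0 shut, 0.012 at its stop (28 mm left over the outer faces). The two ears are geared together, take about 4 N, and stay where they are left; the gate's lugs are clear from 0.008.
- vase_a: Waisted clay vase inside the crate, 170 tall, 62 widest. Bystander; origin under its centre.
- vase_b: Waisted clay vase inside the crate, 170 tall, 62 widest. Bystander; origin under its centre.
- vase_c: Waisted clay vase inside the crate, between two others, 170 tall, 62 widest. Bystander; origin under its centre.
- vase_d: Waisted clay vase outside the crate by the gate's free end, 153 tall, 56 widest. Bystander; origin under its centre.
- bud_vase: Small round narrow-necked vase by the gate's hinge end, 85 tall, 60 wide. Bystander; origin under its centre.
- trim_tool: Spatula-like trimming tool lying on the table. Bystander; origin near its middle.
- rib: Flat wooden rib, 100 by 55 by 10, lying on the table. Bystander; origin under its centre.
- slip_bowl: White bowl, 50 tall, 100 across. Bystander; origin under its centre.

How it is judged:
By the outcome, as a careful person would: the job done as asked, in the order asked, and still so for the second after the job is handed in, while the arm keeps its last pose, push and grip.
It also fails if it takes over 64 s, if anything falls off the work surface, if the arm or the gripper's body presses on something with over 40 N, if the wrist force passes 120 N, or if a joint passes its speed limit or range.

## Working session

There is one attempt and no reset: what is moved stays moved. The work goes in short steps, Python scripts to look and compute and a tool call to move; the robot and the scene stay as the last step left them, time stands still between calls to the robot, and variables do not carry over. Pictures are saved under pics/ and viewed, at most 10 in all, crops included, and the job is handed in when it is done.

Besides the shell and the picture viewer there is one more tool, called after "Request:" by a JSON object that holds its "api" and its "payload". send_rows: Moves the arm, as the interface text tells. Shift numbers are shares of 250 mm and turn numbers shares of 60 degrees, none past 1 either way. Its arguments: {"type":"object","properties":{"rows":{"type":"array","items":{"type":"array"}},"hand":{"type":"number"},"newtons":{"type":"number"}},"required":["rows"]}

```bash
mkdir -p pics; ls
cat > h.py <<'E'
import numpy as np, cv2
from rig import env
def f(fr): return fr["image"].shape[0]/2/np.tan(np.radians(fr["vfov"])/2)
def save(fr,n): cv2.imwrite("pics/"+n,fr["image"][:,:,::-1])
def cloud(fr,T=None):
    z=fr["z_map"]; v,u=np.mgrid[:z.shape[0],:z.shape[1]]; F=f(fr)
    P=np.stack([(u-fr["cx"])/F*z,(v-fr["cy"])/F*z,z],-1)
    T=np.linalg.inv(fr["extrinsics"]) if T is None else T
    W=P@T[:3,:3].T+T[:3,3]; W[z==0]=np.nan
    return W
E
python3 - <<'E'
from h import *
s=env.sense(); print(s)
for n in("top","side"):
    fr=env.grab_frame(n); save(fr,n+"0.png"); print(n,f(fr),np.round(fr["extrinsics"],3).tolist())
    W=cloud(fr); np.save(n+".npy",W)
E
```

```text
pics
{'time_s': 0.0, 'q': array([-1.47611628e+00,  2.45797772e-01,  1.55903806e+00, -1.39890748e-05,
        1.33869597e+00, -1.74136682e-01]), 'qd': array([ 1.01820484e-03, -1.85294582e-03, -6.08212411e-04,  5.16732333e-05,
        1.48997931e-04, -6.37402724e-04]), 'effort': array([-3.75363834e-04, -4.29507709e+01, -3.26126146e+01, -2.27975065e-04,
        5.16728178e-03, -1.30759736e-05]), 'eef_pos': array([ 0.17256112, -0.62610969,  0.2411778 ]), 'tool_rot': array([ 9.90980104e-01,  1.34005573e-01,  3.17094021e-05, -9.69080213e-04]), 'ft_force': array([-0.59441263, -0.63852955,  0.13516651]), 'torque': array([-0.02175376,  0.05356093, -0.02164266]), 'gripper_force': 0.0, 'gripper_width': 0.08535426435868308}
top 438.9869402497367 [[0.029, -1.0, 0.005, -0.031], [-0.997, -0.029, -0.072, 0.55], [0.072, -0.003, -0.997, 1.352], [0.0, 0.0, 0.0, 1.0]]
side 472.2082645975597 [[-0.99, -0.14, 0.017, 0.553], [-0.092, 0.545, -0.833, 0.185], [0.108, -0.826, -0.553, 1.288], [0.0, 0.0, 0.0, 1.0]]
```

View pics/top0.png

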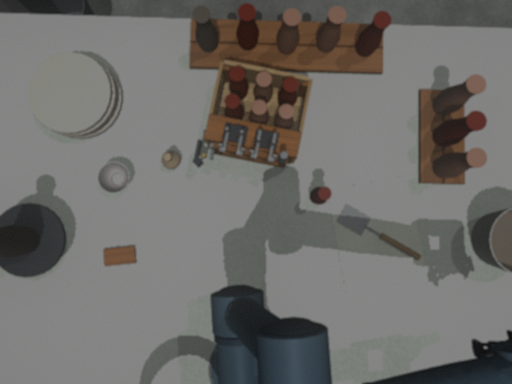

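View pics/side0.png

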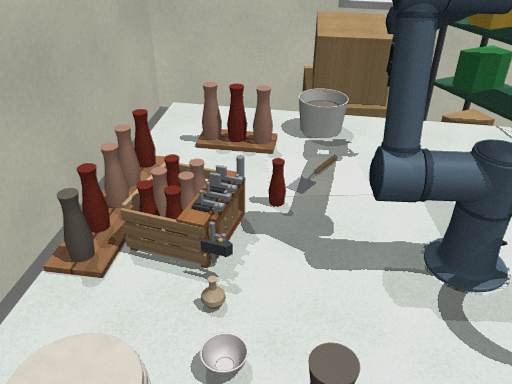

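The top view shows the crate centred near (260,110). Its gate edge runs from about (203,150) to (292,165), the post is near (283,156), the catches are near (233,135) and (265,142), and vase_d is at (320,195). Next I'll measure these from both depth maps.

```bash
cat > m.py <<'E'
from h import *
import sys
for n in("top","side"):
    W=np.load(n+".npy").reshape(-1,3)
    box=(W[:,0]>.45)&(W[:,0]<.9)&(abs(W[:,1])<.25)
    for lo,hi in((.214,.235),(.192,.21),(.165,.185),(.145,.155)):
        k=box&(W[:,2]>lo)&(W[:,2]<hi); P=W[k]
        g=np.zeros((500,500),np.uint8); ij=((P[:,:2]-[.45,-.25])*1000).astype(int); g[ij[:,0].clip(0,499),ij[:,1].clip(0,499)]=255
        g=cv2.dilate(g,np.ones((5,5))); N,L,st,c=cv2.connectedComponentsWithStats(g)
        lab=L[ij[:,0].clip(0,499),ij[:,1].clip(0,499)]
        for i in range(1,N):
            q=P[lab==i]
            if len(q)>3: print(n,lo,len(q),np.round(q.mean(0),3),np.round(np.ptp(q,0),3))
E
python3 m.py
python3 - <<'E'
import cv2
a=cv2.imread("pics/top0.png")[50:215,180:340];b=cv2.imread("pics/side0.png")[140:270,120:310]
import numpy as np
a=cv2.resize(a,(380,392),interpolation=2);b=cv2.resize(b,(420,287),interpolation=2);b=cv2.copyMakeBorder(b,0,105,0,0,0)
cv2.imwrite("pics/c.png",cv2.convertScaleAbs(np.hstack([a,b]),alpha=1.6))
E
```

```text
top 0.214 55 [ 0.631 -0.085  0.224] [0.02  0.021 0.015]
top 0.192 7 [ 0.623 -0.084  0.2  ] [0.005 0.016 0.011]
top 0.192 43 [ 0.68  -0.059  0.203] [0.03  0.013 0.017]
top 0.192 42 [ 0.687 -0.018  0.203] [0.029 0.013 0.014]
top 0.192 16 [0.696 0.029 0.202] [0.01  0.008 0.014]
top 0.192 14 [0.703 0.07  0.202] [0.009 0.009 0.012]
top 0.192 101 [ 0.758 -0.091  0.194] [0.04  0.041 0.007]
top 0.192 112 [ 0.768 -0.015  0.194] [0.04  0.042 0.006]
top 0.192 108 [0.784 0.061 0.194] [0.04  0.039 0.006]
top 0.192 118 [ 0.834 -0.1    0.194] [0.043 0.039 0.007]
top 0.192 97 [ 0.847 -0.027  0.194] [0.041 0.039 0.006]
top 0.192 111 [0.86  0.048 0.194] [0.041 0.042 0.006]
top 0.165 86 [ 0.64  -0.054  0.176] [0.052 0.025 0.019]
top 0.165 10 [ 0.623 -0.084  0.173] [0.005 0.017 0.02 ]
top 0.165 85 [ 0.649 -0.008  0.176] [0.047 0.028 0.016]
top 0.165 104 [0.661 0.034 0.176] [0.06  0.027 0.019]
top 0.165 105 [0.669 0.078 0.176] [0.062 0.032 0.02 ]
top 0.165 4 [ 0.685 -0.038  0.166] [0.006 0.008 0.001]
top 0.165 6 [0.702 0.051 0.167] [0.017 0.009 0.005]
top 0.165 11 [0.768 0.055 0.173] [0.014 0.025 0.018]

[... 2864 characters left out ...]
65  0.153] [0.006 0.011 0.002]
side 0.145 14 [ 0.724 -0.026  0.152] [0.011 0.015 0.003]
side 0.145 4 [ 0.723 -0.041  0.151] [0.003 0.007 0.002]
side 0.145 28 [ 0.751 -0.078  0.15 ] [0.024 0.016 0.009]
side 0.145 42 [ 0.762 -0.004  0.15 ] [0.032 0.021 0.01 ]
side 0.145 45 [0.777 0.072 0.15 ] [0.032 0.024 0.009]
side 0.145 43 [ 0.829 -0.09   0.15 ] [0.033 0.027 0.01 ]
side 0.145 48 [ 0.843 -0.015  0.15 ] [0.034 0.029 0.009]
side 0.145 46 [0.856 0.06  0.15 ] [0.035 0.024 0.009]
side 0.145 17 [ 0.87  -0.13   0.151] [0.012 0.023 0.008]
side 0.145 19 [ 0.884 -0.051  0.152] [0.014 0.021 0.005]
side 0.145 34 [0.896 0.036 0.151] [0.009 0.036 0.009]
side 0.145 7 [0.899 0.061 0.15 ] [0.003 0.008 0.009]
```

View pics/c.png

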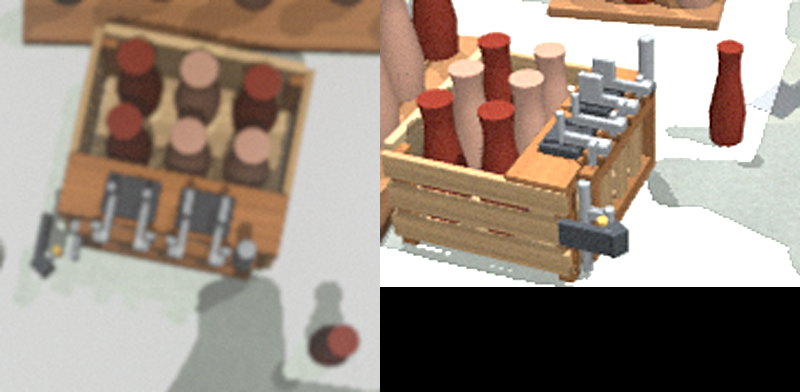

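The crop shows the broad flat ears on the catch at crate y = -40, next to the post, and the pins on the one at +50. The views agree: flat mid (0.683,-0.037), round mid (0.699,0.050), crate yaw about -10.2°. I'll go above the flat catch now.

```bash
cat >> h.py <<'E'
from scipy.spatial.transform import Rotation as R
def go(p,yaw,s=None,quiet=0):
    """shares from the current pose to TCP p, tool down, tool x at yaw deg"""
    s=s or env.sense(); r0=R.from_quat(s["tool_rot"])
    c,n=np.cos(np.radians(yaw)),np.sin(np.radians(yaw))
    rt=R.from_matrix(np.array([[c,n,0],[n,-c,0],[0,0,-1]]))
    d=r0.inv().apply(np.array(p)-s["eef_pos"])/.25
    a=np.degrees((r0.inv()*rt).as_rotvec())/60
    print("shift",np.round(d,3),"turn",np.round(a,3)); return d,a
E
python3 -c "
from h import *
go([.6833,-.0375,.30],-10.2)"
```

```text
shift [ 2.595 -1.728 -0.231] turn [-0.002  0.     0.427]
```

Request:
{"api": "send_rows", "payload": {"rows": [[[0.1, -0.07, -0.1], [0, 0, 0]], [[0.3, -0.2, -0.231], [0, 0, 0.1]], [[0.45, -0.3, -0.231], [0, 0, 0.15]], [[0.6, -0.4, -0.231], [0, 0, 0.2]], [[0.75, -0.5, -0.231], [0, 0, 0.3]], [[0.88, -0.6, -0.231], [0, 0, 0.4]], [[1, -0.67, -0.231], [0, 0, 0.427]], [[1, -0.67, -0.231], [0, 0, 0.427]]], "hand": 75, "newtons": 40}}

```text
time_s: 0.9
eef_pos: [0.3712, -0.3958, 0.2997]
tool_rot: [0.996, -0.087, 0.0, -0.001]
ft_force: [-1.0, -0.5, -0.2]
gripper_width: 0.0749
gripper_force: 0.0
```

```bash
python3 -c "
from h import *
print(env.sense()['eef_pos'],env.sense()['q'])
go([.6833,-.0375,.30],-10.2)"
```

```text
[ 0.37121515 -0.3958064   0.29974707] [-1.02684820e+00 -5.17736080e-02  1.77136387e+00  8.37253142e-04
  1.42276416e+00  7.17362805e-01]
shift [ 9.820e-01 -1.627e+00  1.000e-03] turn [-0.001 -0.     0.004]
```

Request:
{"api": "send_rows", "payload": {"rows": [[[0.1, -0.15, 0], [0, 0, 0]], [[0.2, -0.32, 0], [0, 0, 0]], [[0.3, -0.5, 0], [0, 0, 0]], [[0.4, -0.65, 0], [0, 0, 0]], [[0.5, -0.82, 0], [0, 0, 0]], [[0.6, -1, 0], [0, 0, 0]], [[0.7, -1, 0], [0, 0, 0]]]}}

```text
time_s: 1.6
eef_pos: [0.587, -0.1801, 0.2998]
tool_rot: [0.996, -0.087, -0.0, -0.001]
ft_force: [-0.8, -1.8, 0.7]
gripper_width: 0.075
gripper_force: 0.0
```

```bash
python3 -c "
from h import *
go([.6833,-.0375,.30],-10.2)"
```

```text
shift [ 0.281 -0.628 -0.   ] turn [-0.001  0.001  0.005]
```

Request:
{"api": "send_rows", "payload": {"rows": [[[0.08, -0.18, 0], [0, 0, 0]], [[0.16, -0.36, 0], [0, 0, 0]], [[0.24, -0.54, 0], [0, 0, 0]], [[0.281, -0.628, 0], [0, 0, 0.005]], [[0.281, -0.628, 0], [0, 0, 0.005]], [[0.281, -0.628, 0], [0, 0, 0.005]]]}}

```text
time_s: 2.2
eef_pos: [0.6826, -0.0425, 0.2993]
tool_rot: [0.996, -0.092, -0.001, 0.0]
ft_force: [0.2, 0.3, -0.6]
gripper_width: 0.0752
gripper_force: 0.0
```

```bash
cat > w.py <<'E'
from h import *
import sys
s=env.sense(); fr=env.grab_frame("wrist"); save(fr,sys.argv[1])
T=np.eye(4); T[:3,:3]=R.from_quat(s["tool_rot"]).as_matrix(); T[:3,3]=s["eef_pos"]
W=cloud(fr,T@fr["hand_eye"]); np.save("top.npy",W); np.save("side.npy",W*np.nan)
go([.6833,-.0375,.181],-10.2,s)
E
python3 w.py w1.png; python3 m.py | grep -E "0.2?14|0.192|0.165"
```

```text
shift [-0.    -0.02   0.473] turn [ 0.001  0.001 -0.005]
top 0.214 737 [ 0.638 -0.084  0.223] [0.022 0.02  0.012]
top 0.192 300 [ 0.643 -0.084  0.201] [0.015 0.021 0.018]
top 0.192 589 [ 0.685 -0.06   0.203] [0.03  0.014 0.013]
top 0.192 617 [ 0.693 -0.019  0.203] [0.031 0.014 0.013]
top 0.192 213 [0.7   0.027 0.202] [0.01  0.01  0.014]
top 0.192 244 [0.707 0.068 0.201] [0.01  0.01  0.013]
top 0.192 1493 [ 0.762 -0.092  0.193] [0.042 0.042 0.003]
top 0.192 1440 [ 0.772 -0.017  0.193] [0.042 0.041 0.002]
top 0.192 1444 [0.787 0.058 0.193] [0.042 0.042 0.002]
top 0.165 869 [ 0.646 -0.056  0.176] [0.077 0.025 0.02 ]
top 0.165 246 [ 0.643 -0.084  0.175] [0.015 0.021 0.02 ]
top 0.165 939 [ 0.655 -0.01   0.176] [0.076 0.032 0.02 ]
top 0.165 1180 [0.666 0.031 0.175] [0.067 0.024 0.02 ]
top 0.165 1462 [0.675 0.076 0.175] [0.066 0.03  0.02 ]
top 0.165 267 [0.783 0.042 0.175] [0.034 0.017 0.02 ]
top 0.145 1198 [ 0.542 -0.207  0.152] [0.039 0.038 0.01 ]
top 0.145 17208 [ 0.703 -0.008  0.15 ] [0.135 0.278 0.01 ]
top 0.145 754 [ 0.647 -0.032  0.15 ] [0.027 0.037 0.007]
top 0.145 663 [0.663 0.064 0.15 ] [0.027 0.033 0.007]
top 0.145 22 [ 0.765 -0.034  0.148] [0.018 0.007 0.006]
top 0.145 233 [0.783 0.044 0.15 ] [0.035 0.022 0.01 ]
top 0.145 4 [ 0.832 -0.024  0.146] [0.001 0.004 0.002]
top 0.145 23 [0.846 0.049 0.147] [0.002 0.012 0.005]
```

View pics/w1.png

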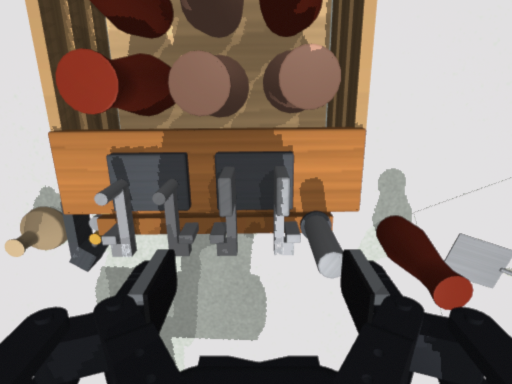

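The wrist view shows the flat ears at about (227,190) and (283,190), the pins at (115,190) and (170,190), and the post at (322,240). It puts things 5 mm off from the fixed views, possibly because the arm was still settling, so I'll settle and re-measure without viewing.

Request:
{"api": "send_rows", "payload": {"rows": [[[0, -0.01, 0], [0, 0, 0]], [[0, -0.01, 0], [0, 0, 0]], [[0, -0.01, 0], [0, 0, 0]]]}}

```text
time_s: 2.55
eef_pos: [0.6829, -0.0401, 0.3003]
tool_rot: [0.996, -0.092, 0.0, 0.0]
ft_force: [0.3, -0.5, 0.3]
gripper_width: 0.075
gripper_force: 0.0
```

```bash
python3 w.py w2.png; python3 m.py | grep -E "0.2?14 |0.192"; python3 -c "
from h import *
print(env.sense()['eef_pos'],env.sense()['qd'])"
```

```text
shift [-0.001 -0.011  0.477] turn [ 0.    -0.    -0.006]
top 0.214 651 [ 0.638 -0.083  0.223] [0.023 0.019 0.013]
top 0.192 294 [ 0.643 -0.084  0.201] [0.014 0.021 0.018]
top 0.192 585 [ 0.685 -0.06   0.203] [0.03  0.014 0.014]
top 0.192 594 [ 0.693 -0.019  0.203] [0.03  0.014 0.014]
top 0.192 210 [0.7   0.027 0.202] [0.01  0.01  0.013]
top 0.192 236 [0.707 0.068 0.201] [0.01  0.01  0.013]
top 0.192 1514 [ 0.762 -0.092  0.193] [0.042 0.042 0.002]
top 0.192 1494 [ 0.772 -0.017  0.193] [0.042 0.042 0.003]
top 0.192 1438 [0.787 0.058 0.193] [0.042 0.042 0.002]
[ 0.68298364 -0.03992486  0.3002142 ] [ 0.00537291  0.00151235 -0.00396605 -0.00012882 -0.00037228  0.0028662 ]
```

```bash
python3 -c "
from h import *
go([.687,-.0385,.181],-10.2)"
```

```text
shift [ 0.015 -0.009  0.477] turn [ 0.    -0.    -0.006]
```

Request:
{"api": "send_rows", "payload": {"rows": [[[0.015, -0.009, 0.1], [0, 0, 0]], [[0.015, -0.009, 0.2], [0, 0, 0]], [[0.015, -0.009, 0.3], [0, 0, 0]], [[0.015, -0.009, 0.37], [0, 0, 0]], [[0.015, -0.009, 0.43], [0, 0, 0]], [[0.015, -0.009, 0.477], [0, 0, 0]], [[0.015, -0.009, 0.477], [0, 0, 0]], [[0.015, -0.009, 0.477], [0, 0, 0]], [[0.015, -0.009, 0.477], [0, 0, 0]]]}}

```text
time_s: 3.5
eef_pos: [0.6881, -0.0379, 0.1823]
tool_rot: [0.996, -0.092, 0.001, 0.0]
ft_force: [0.4, -0.1, -0.5]
gripper_width: 0.0751
gripper_force: 0.0
```

Request:
{"api": "send_rows", "payload": {"rows": [[[0, 0, 0], [0, 0, 0]], [[0, 0, 0], [0, 0, 0]], [[0, 0, 0], [0, 0, 0]], [[0, 0, 0], [0, 0, 0]], [[0, 0, 0], [0, 0, 0]], [[0, 0, 0], [0, 0, 0]], [[0, 0, 0], [0, 0, 0]], [[0, 0, 0], [0, 0, 0]]], "hand": 20, "newtons": 30}}

```text
time_s: 4.3
eef_pos: [0.6878, -0.0398, 0.1827]
tool_rot: [0.996, -0.092, 0.001, 0.002]
ft_force: [-2.6, -7.3, 5.1]
gripper_width: 0.0264
gripper_force: 32.5
```

Ears at the stop: 26 mm opening with 32 N grip. The side force suggests the wrist's y is the better one, so I'll open, rise and go to the round catch.

Request:
{"api": "send_rows", "payload": {"rows": [[[0, 0, 0], [0, 0, 0]], [[0, 0, 0], [0, 0, 0]], [[0, 0, 0], [0, 0, 0]], [[0, 0, 0], [0, 0, 0]], [[0, 0, -0.1], [0, 0, 0]], [[0, 0, -0.2], [0, 0, 0]], [[0, 0, -0.3], [0, 0, 0]], [[0, 0, -0.4], [0, 0, 0]], [[0, 0, -0.4], [0, 0, 0]], [[0, 0, -0.4], [0, 0, 0]]], "hand": 75}}

```text
time_s: 5.3
eef_pos: [0.6874, -0.0376, 0.2809]
tool_rot: [0.996, -0.092, 0.0, -0.0]
ft_force: [0.0, 0.1, -0.9]
gripper_width: 0.0747
gripper_force: 0.0
```

```bash
python3 w.py w3.png; python3 m.py | grep -E "0.2?14 |0.192"; python3 -c "
from h import *
go([.7025,.0475,.281],-10.2)"
```

```text
shift [-0.016  0.003  0.4  ] turn [-0.    -0.001 -0.005]
top 0.214 341 [ 0.638 -0.079  0.222] [0.021 0.011 0.012]
top 0.192 297 [ 0.643 -0.082  0.201] [0.015 0.017 0.018]
top 0.192 667 [ 0.688 -0.048  0.203] [0.031 0.014 0.014]
top 0.192 660 [ 0.691 -0.031  0.203] [0.03  0.014 0.013]
top 0.192 245 [0.7   0.027 0.201] [0.009 0.01  0.013]
top 0.192 282 [0.707 0.068 0.201] [0.01  0.01  0.013]
top 0.192 1571 [ 0.762 -0.092  0.192] [0.042 0.041 0.003]
top 0.192 1509 [ 0.772 -0.017  0.193] [0.042 0.042 0.003]
top 0.192 1522 [0.787 0.058 0.192] [0.041 0.042 0.002]
shift [-0.    -0.346 -0.006] turn [-0.     0.002 -0.005]
```

The flat ears are now 17 mm apart instead of 41, so that catch is released. Round catch next.

Request:
{"api": "send_rows", "payload": {"rows": [[[0, -0.12, 0], [0, 0, 0]], [[0, -0.24, 0], [0, 0, 0]], [[0, -0.346, 0], [0, 0, 0]], [[0, -0.346, 0.1], [0, 0, 0]], [[0, -0.346, 0.2], [0, 0, 0]], [[0, -0.346, 0.28], [0, 0, 0]], [[0, -0.346, 0.34], [0, 0, 0]], [[0, -0.346, 0.395], [0, 0, 0]], [[0, -0.346, 0.395], [0, 0, 0]], [[0, -0.346, 0.395], [0, 0, 0]]]}}

```text
time_s: 6.35
eef_pos: [0.7033, 0.0472, 0.1823]
tool_rot: [0.996, -0.092, 0.0, -0.0]
ft_force: [0.9, -0.2, 1.5]
gripper_width: 0.075
gripper_force: 0.0
```

Request:
{"api": "send_rows", "payload": {"rows": [[[0, 0, 0], [0, 0, 0]], [[0, 0, 0], [0, 0, 0]], [[0, 0, 0], [0, 0, 0]], [[0, 0, 0], [0, 0, 0]], [[0, 0, 0], [0, 0, 0]], [[0, 0, 0], [0, 0, 0]], [[0, 0, 0], [0, 0, 0]], [[0, 0, 0], [0, 0, 0]]], "hand": 20, "newtons": 30}}

```text
time_s: 7.15
eef_pos: [0.7044, 0.0484, 0.1848]
tool_rot: [0.996, -0.091, 0.002, -0.001]
ft_force: [1.2, 3.9, 4.9]
gripper_width: 0.0257
gripper_force: 31.2
```

Request:
{"api": "send_rows", "payload": {"rows": [[[0, 0, 0], [0, 0, 0]], [[0, 0, 0], [0, 0, 0]], [[0, 0, 0], [0, 0, 0]], [[0, 0, 0], [0, 0, 0]], [[0, 0, -0.1], [0, 0, 0]], [[0, 0, -0.2], [0, 0, 0]], [[0, 0, -0.3], [0, 0, 0]], [[0, 0, -0.4], [0, 0, 0]], [[0, 0, -0.4], [0, 0, 0]], [[0, 0, -0.4], [0, 0, 0]]], "hand": 75}}

```text
time_s: 8.15
eef_pos: [0.7031, 0.0471, 0.2821]
tool_rot: [0.996, -0.092, 0.0, 0.0]
ft_force: [-0.4, -0.5, -0.7]
gripper_width: 0.0751
gripper_force: 0.0
```

```bash
python3 w.py w4.png; python3 m.py | grep -E "0.2?14 |0.192"; python3 -c "
from h import *
go([.635,-.084,.281],79.8)"
```

```text
shift [-0.016  0.347  0.405] turn [ 0.    -0.001 -0.005]
top 0.214 1091 [ 0.637 -0.084  0.223] [0.023 0.022 0.012]
top 0.192 536 [ 0.641 -0.081  0.201] [0.016 0.019 0.018]
top 0.192 876 [ 0.688 -0.047  0.201] [0.03  0.014 0.014]
top 0.192 839 [ 0.691 -0.029  0.202] [0.03  0.014 0.014]
top 0.192 223 [0.703 0.04  0.202] [0.01  0.01  0.014]
top 0.192 226 [0.706 0.058 0.202] [0.01  0.01  0.013]
top 0.192 1623 [ 0.762 -0.092  0.193] [0.042 0.042 0.002]
top 0.192 1571 [ 0.772 -0.017  0.193] [0.042 0.042 0.002]
top 0.192 1572 [0.787 0.058 0.193] [0.042 0.042 0.002]
shift [-0.17   0.565 -0.001] turn [-1.000e-03  2.000e-03 -1.505e+00]
```

Both catches are released (pins 18 mm apart). On to the post, with the tool turned so the fingers close across the gate.

Request:
{"api": "send_rows", "payload": {"rows": [[[-0.02, 0.08, 0], [0, 0, -0.14]], [[-0.04, 0.16, 0], [0, 0, -0.28]], [[-0.06, 0.24, 0], [0, 0, -0.42]], [[-0.08, 0.32, 0], [0, 0, -0.56]], [[-0.1, 0.4, 0], [0, 0, -0.7]], [[-0.13, 0.48, 0], [0, 0, -0.84]], [[-0.15, 0.54, 0], [0, 0, -0.98]], [[-0.17, 0.565, 0], [0, 0, -1]]], "hand": 70}}

```text
time_s: 9.0
eef_pos: [0.6341, -0.085, 0.2796]
tool_rot: [0.908, 0.419, -0.002, -0.001]
ft_force: [-0.5, 0.6, 0.1]
gripper_width: 0.07
gripper_force: 0.0
```

```bash
python3 -c "
from h import *
go([.634,-.0845,.199],79.8)"
```

```text
shift [ 0.002 -0.001  0.322] turn [-0.004  0.001 -0.504]
```

Request:
{"api": "send_rows", "payload": {"rows": [[[0, 0, 0], [0, 0, -0.14]], [[0, 0, 0], [0, 0, -0.28]], [[0, 0, 0], [0, 0, -0.42]], [[0, 0, 0], [0, 0, -0.504]], [[0, 0, 0.1], [0, 0, -0.504]], [[0, 0, 0.18], [0, 0, -0.504]], [[0, 0, 0.25], [0, 0, -0.504]], [[0, 0, 0.322], [0, 0, -0.504]], [[0, 0, 0.322], [0, 0, -0.504]], [[0, 0, 0.322], [0, 0, -0.504]]]}}

```text
time_s: 10.0
eef_pos: [0.6351, -0.0837, 0.2007]
tool_rot: [0.768, 0.641, -0.0, -0.001]
ft_force: [-0.1, 0.5, 0.6]
gripper_width: 0.0703
gripper_force: 0.0
```

Request:
{"api": "send_rows", "payload": {"rows": [[[0, 0, 0], [0, 0, 0]], [[0, 0, 0], [0, 0, 0]], [[0, 0, 0], [0, 0, 0]], [[0, 0, 0], [0, 0, 0]], [[0, 0, 0], [0, 0, 0]], [[0, 0, 0], [0, 0, 0]], [[0, 0, 0], [0, 0, 0]]], "hand": 10, "newtons": 50}}

```text
time_s: 10.7
eef_pos: [0.6349, -0.0838, 0.2027]
tool_rot: [0.768, 0.641, -0.001, -0.001]
ft_force: [-5.1, 0.0, 4.1]
gripper_width: 0.0208
gripper_force: 48.7
```

```bash
python3 w.py w5.png
cat > arc.py <<'E'
from h import *
import sys
# arc rows from gate angle a0 to a1, tool turned by k*(angle)
a0,a1,n=map(float,sys.argv[1:4]); s=env.sense(); r0=R.from_quat(s["tool_rot"])
psi=np.radians(-10.2); H=np.array([float(sys.argv[4]),float(sys.argv[5])])
P=lambda a:H+.205*np.array([np.cos(psi-np.pi/2-a),np.sin(psi-np.pi/2-a)])
print("post at a0",P(a0),"tcp",s["eef_pos"])
for a in np.linspace(a0,a1,int(n)+1)[1:]:
    d=np.r_[P(a)-s["eef_pos"][:2],0]
    print(round(a,3),np.round(r0.inv().apply(d)/.25,3),round(np.degrees(a-a0)/60,3))
E
python3 arc.py 0 0.8 12 .669 .116
```

```text
shift [0.217 0.158 0.086] turn [-1.000e-03  2.000e-03  1.499e+00]
post at a0 [ 0.63269763 -0.0857601 ] tcp [ 0.63487902 -0.08380078  0.20266274]
0.067 [-0.008 -0.062  0.   ] 0.064
0.133 [-0.002 -0.116  0.   ] 0.127
0.2 [ 0.007 -0.17   0.   ] 0.191
0.267 [ 0.019 -0.223  0.   ] 0.255
0.333 [ 0.035 -0.276  0.   ] 0.318
0.4 [ 0.055 -0.327  0.001] 0.382
0.467 [ 0.078 -0.376  0.001] 0.446
0.533 [ 0.104 -0.424  0.001] 0.509
0.6 [ 0.133 -0.47   0.001] 0.573
0.667 [ 0.166 -0.515  0.001] 0.637
0.733 [ 0.201 -0.556  0.001] 0.7
0.8 [ 0.239 -0.596  0.001] 0.764
```

View pics/w5.png

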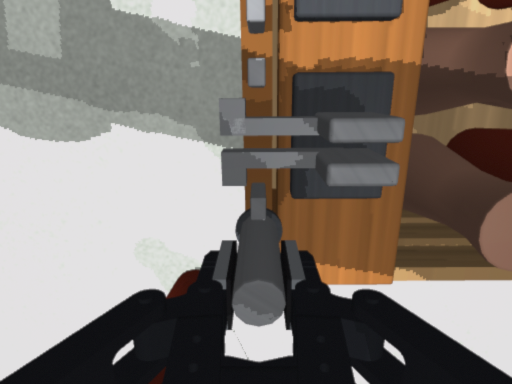

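The post is held upright between the pads at about (258,265), and the flat catch's ears are together at (365,130) and (360,170). I'll swing the gate about the hinge, turning the tool with it.

Request:
{"api": "send_rows", "payload": {"rows": [[[0.001, -0.055, 0], [0, 0, 0.064]], [[0.007, -0.109, 0], [0, 0, 0.127]], [[0.016, -0.163, 0], [0, 0, 0.191]], [[0.028, -0.216, 0], [0, 0, 0.255]], [[0.044, -0.269, 0], [0, 0, 0.318]], [[0.044, -0.269, 0], [0, 0, 0.318]]]}}

```text
time_s: 11.35
eef_pos: [0.5712, -0.0616, 0.2027]
tool_rot: [0.863, 0.505, 0.0, 0.002]
ft_force: [1.4, -4.6, 2.1]
gripper_width: 0.021
gripper_force: 49.6
```

```bash
python3 arc.py 0.333 1.1 12 .6712 .1179
```

```text
post at a0 [ 0.57094058 -0.06091009] tcp [ 0.5712201  -0.06161275  0.20267393]
0.397 [ 0.004 -0.055 -0.   ] 0.061
0.461 [ 0.008 -0.107 -0.   ] 0.122
0.525 [ 0.017 -0.159 -0.   ] 0.183
0.589 [ 0.028 -0.21  -0.001] 0.244
0.653 [ 0.043 -0.26  -0.001] 0.305
0.717 [ 0.061 -0.309 -0.001] 0.366
0.78 [ 0.082 -0.357 -0.001] 0.427
0.844 [ 0.106 -0.404 -0.001] 0.488
0.908 [ 0.133 -0.449 -0.001] 0.549
0.972 [ 0.163 -0.492 -0.002] 0.61
1.036 [ 0.196 -0.533 -0.002] 0.671
1.1 [ 0.231 -0.572 -0.002] 0.732
```

Request:
{"api": "send_rows", "payload": {"rows": [[[0.004, -0.055, 0], [0, 0, 0.061]], [[0.008, -0.107, 0], [0, 0, 0.122]], [[0.017, -0.159, 0], [0, 0, 0.183]], [[0.028, -0.21, 0], [0, 0, 0.244]], [[0.043, -0.26, 0], [0, 0, 0.305]], [[0.061, -0.309, 0], [0, 0, 0.366]], [[0.082, -0.357, 0], [0, 0, 0.427]], [[0.106, -0.404, 0], [0, 0, 0.488]], [[0.133, -0.449, 0], [0, 0, 0.549]], [[0.163, -0.492, 0], [0, 0, 0.61]], [[0.196, -0.533, 0], [0, 0, 0.671]], [[0.231, -0.572, 0], [0, 0, 0.732]]]}}

```text
time_s: 12.55
eef_pos: [0.4747, 0.0584, 0.2026]
tool_rot: [0.99, 0.144, -0.001, 0.001]
ft_force: [-5.0, -7.4, 5.6]
gripper_width: 0.0208
gripper_force: 50.8
```

```bash
python3 arc.py 1.1 1.42 6 .6712 .1179; python3 -c "
from h import *
print(env.sense()['q'])"
```

```text
post at a0 [0.4749233  0.05873534] tcp [0.47466731 0.05837421 0.20262002]
1.153 [ 0.002 -0.045 -0.   ] 0.051
1.207 [ 0.006 -0.088 -0.   ] 0.102
1.26 [ 0.011 -0.132 -0.   ] 0.153
1.313 [ 0.019 -0.175 -0.   ] 0.204
1.367 [ 0.03  -0.217 -0.001] 0.255
1.42 [ 0.042 -0.259 -0.001] 0.306
[-0.11362127 -0.12560075  2.02104436 -0.00340752  1.24777328  1.16904424]
```

Request:
{"api": "send_rows", "payload": {"rows": [[[0.002, -0.045, 0], [0, 0, 0.051]], [[0.006, -0.088, 0], [0, 0, 0.102]], [[0.011, -0.132, 0], [0, 0, 0.153]], [[0.019, -0.175, 0], [0, 0, 0.204]], [[0.03, -0.217, 0], [0, 0, 0.255]], [[0.042, -0.259, 0], [0, 0, 0.306]], [[0.042, -0.259, 0], [0, 0, 0.306]], [[0.042, -0.259, 0], [0, 0, 0.306]], [[0.042, -0.259, 0], [0, 0, 0.306]]]}}

```text
time_s: 13.45
eef_pos: [0.4665, 0.1236, 0.2026]
tool_rot: [1.0, -0.014, -0.001, 0.001]
ft_force: [-6.4, -6.5, 6.4]
gripper_width: 0.0208
gripper_force: 50.7
```

```bash
python3 - <<'E'
from h import *
s=env.sense(); d=s["eef_pos"][:2]-[.6712,.1179]; print(s["eef_pos"],s["ft_force"],np.linalg.norm(d),"angle",(-np.pi/2-np.radians(10.2)-np.arctan2(d[1],d[0]))%(2*np.pi))
a=env.grab_frame("top"); b=env.grab_frame("side")
for n,fr in(("top",a),("side",b)): np.save(n+".npy",cloud(fr))
A=a["image"][50:280,120:380,::-1];B=b["image"][130:380,100:340,::-1]
cv2.imwrite("pics/e.png",cv2.convertScaleAbs(np.hstack([cv2.resize(A,(398,352)),cv2.resize(B,(338,352))]),alpha=1.5))
E
python3 m.py | grep 0.192
```

```text
[0.46648752 0.12364731 0.20260232] [-6.4082129  -6.45900895  6.38996093] 0.20479313766333074 angle 1.4208403841649222
top 0.192 40 [ 0.682 -0.047  0.204] [0.03  0.011 0.013]
top 0.192 44 [ 0.685 -0.03   0.203] [0.029 0.013 0.016]
top 0.192 11 [0.698 0.041 0.204] [0.009 0.006 0.012]
top 0.192 13 [0.701 0.059 0.205] [0.009 0.008 0.013]
top 0.192 108 [ 0.758 -0.09   0.194] [0.04  0.041 0.009]
top 0.192 105 [ 0.768 -0.015  0.194] [0.04  0.042 0.008]
top 0.192 98 [0.782 0.059 0.194] [0.038 0.042 0.007]
top 0.192 105 [ 0.835 -0.1    0.194] [0.042 0.039 0.008]
top 0.192 108 [ 0.847 -0.028  0.194] [0.043 0.039 0.009]
top 0.192 107 [0.861 0.048 0.194] [0.04  0.042 0.006]
side 0.192 10 [0.453 0.128 0.202] [0.003 0.013 0.014]
side 0.192 43 [0.465 0.143 0.202] [0.022 0.015 0.017]
side 0.192 108 [ 0.683 -0.035  0.202] [0.031 0.034 0.017]
side 0.192 20 [0.698 0.042 0.202] [0.008 0.009 0.013]
side 0.192 22 [0.7  0.06 0.2 ] [0.007 0.013 0.016]
side 0.192 96 [ 0.758 -0.09   0.194] [0.041 0.046 0.004]
side 0.192 110 [ 0.767 -0.015  0.194] [0.041 0.048 0.006]
side 0.192 124 [0.783 0.06  0.194] [0.042 0.047 0.005]
side 0.192 100 [ 0.834 -0.101  0.194] [0.042 0.044 0.005]
side 0.192 108 [ 0.846 -0.025  0.195] [0.042 0.045 0.006]
side 0.192 126 [0.86  0.048 0.194] [0.042 0.045 0.006]
```

View pics/e.png

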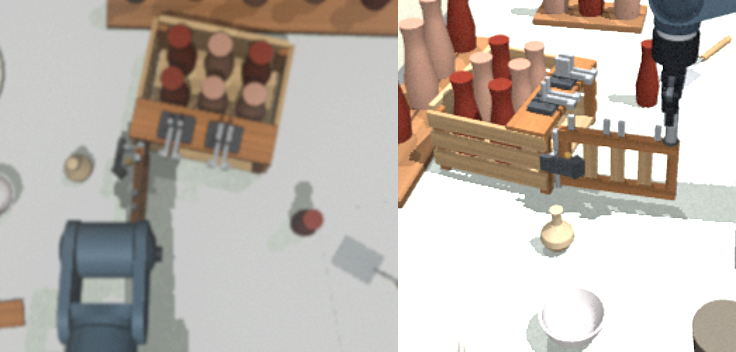

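Both views show the gate swung wide open, standing square off the crate at about 1.42 rad and held at the post. Both catches are squeezed in and the vases, bowl and tools have not moved, so I'm handing in.

```bash
python3 -c "
from rig import env
print(env.job_done())"
```

```text
the job is handed in; nothing more can be done
None
```

The job is handed in: the flat catch was squeezed right in first, then the round one, and the gate is held by its post at about 1.42 rad (stop 1.45), with the vases, bowl and tools where they stood.

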